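# Pull the blue board from the card rack for inspection

### The job

Slide the red retaining bar of the card rack aside to its stop, then draw the blue circuit board straight up out of its guides by the blue rail on its top edge. Stand it on the orange inspection easel, its lower edge down in the trough, centred and leaning back against the two uprights with its components facing outward; set it down, do not drop it. Leave the two green boards in their slots and everything else on the bench where it is.

Things in the scene. Friction and masses are not known exactly. Their poses are not given: they have to be found in the camera images.
- rack: Open-topped aluminium card rack, fixed to the bench. Origin: on the bench below the centre of its middle slot; x across the boards, y along the boards, z up. Three slots at x = -50, 0, +50 mm hold one board each, standing on the 8 mm thick floor, faces square to x. End walls 70 mm high, inner faces at y = -73 and +73 mm, 8 mm thick. Footprint x -90..90, y -83..153 mm.
- rack_guides (a point): Rack x = 0, y = 0, z = 70 mm: the height of the top of the end walls' black guide ribs, which form grooves 8 mm wide and 9 mm deep for the boards' vertical edges. Also on the rack: two steel slide rails (10 mm square, top at z = 110 mm) along y at x = -80 and +80 mm, from y = 58 to 150 mm, on posts.
- retainer (a joint): Slide of the red retaining bar, m: 0 = over the boards' top corners, 0.05 = stop, clear; grows along the rack's +y. Starts at 0 to 0.008, stays where left, friction about 1.5 N. The bar lies along the rack's x, 176 x 20 x 8 mm, underside at z = 110 mm (2 mm above the boards' corners), centre at rack y = 62 mm + joint. Boards cannot be lifted until about 0.022.
- retainer_knob (a point): Top centre of the black grip block in the middle of the retaining bar (rack x = 0), 14 mm along the rack's x, 16 mm along y, 28 mm high above the bar; this point is 146 mm above the bench. Moves with the bar.
- blue_board: The only blue circuit board, with a yellow relay, upright in one of the slots; loose, 0.11 to 0.22 kg. Plate 4 mm thick (x), 140 wide (y), 100 high (z). Origin: middle of its lower edge; x out of the component face (along the rack's x at the start), z up the board. Components stand up to 15 mm off the +x face, below 80 mm. It is out of the guides once raised more than 62 mm.
- blue_rail (a point): Top centre of the blue rail on the blue board's top edge, the part to grip: 10 mm thick (x, centred), 70 mm long (y, centred), from 88 to 112 mm above the lower edge; this point is at 112 mm. The other boards have the same rail in green, 50 mm away centre to centre, so open the fingers only about 30 to 40 mm there.
- blue_relay (a point): Outer face of the blue board's yellow relay: board x = 17, y = 30, z = 50 mm.
- green_board_a: Green circuit board, same sizes as the blue one, with a green rail, loose in its own slot, rail top 120 mm above the bench; origin at the middle of its lower edge. Leave it in place.
- green_board_b: The other green circuit board, as green_board_a. Leave it in place.
- easel: Inspection easel, fixed. Origin: on the bench under its trough; x outward (components must face this way), y along the trough. Grey base 150 mm long (y), x -65..35 mm, 12 mm thick. Two orange uprights at y = -52 and +52 mm, 18 mm wide, 85 long, nothing between them; front faces start at x = -6 mm at the base top and lean back 15 degrees to -x (top about x = -28, z = 94 mm).
- easel_seat (a point): Middle of the trough floor (= base top): easel x = 0, y = 0, z = 12 mm; the trough runs from x = -6 to the orange lip's inner face at x = 12 mm; the lip is 14 mm high. The middle of the board's lower edge belongs here.
- mug: bystander; keep clear of it. Yellow mug, 82 mm across, 95 mm high; origin under its centre.
- screwdriver: bystander; keep clear of it. Red-handled screwdriver lying on the bench; origin about its middle, lies along its x.
- wrench: bystander; keep clear of it. Steel wrench lying on the bench; origin about its middle, lies along its x.
- multimeter: bystander; keep clear of it. Yellow hand-held meter lying flat, 150 x 80 x 36 mm; origin under its centre.
- spool: bystander; keep clear of it. Blue wire spool standing on end, 60 mm across, 42 mm high; origin under its centre.

How it is judged:
On the way, in this order (a step that is already met when the one before it is completed fails the run):
1. the retaining bar is slid clear of the boards (value of joint retainer above 0.035 m), for 0.2 s.
2. the blue board is lifted clear of the guides (z of blue_board in the frame of rack above 0.07 m), for 0.1 s.
At the end, for the whole second after the job is handed in: The blue board rests on the easel: lower edge on the trough floor (within 6 mm), inside the trough, centred within 15 mm, leaning back on the uprights (9 to 29 degrees from vertical), components outward, at rest. Both green boards stand on the rack floor in their slots (x of blue_board in the frame of easel between -0.008 and 0.014 m and y of blue_board in the frame of easel between -0.015 and 0.015 m and z of blue_board in the frame of easel between 0.008 and 0.018 m and angle between blue_board's own z axis and vertical between 0.15 and 0.5 rad and x of blue_rail in the frame of easel below -0.015 m and y of blue_relay in the frame of easel above 0.01 m and contact force between blue_board and easel above 0.3 N and linear speed of blue_board below 0.02 m/s and angular speed of blue_board below 0.1 rad/s and z of each of green_board_a, green_board_b in the frame of rack below 0.014 m); the robot touches nothing.
It fails at once if the blue board falls or is thrown: faster than 0.5 m/s while the fingers do not hold it (linear speed of blue_board above 0.5 m/s and contact force between the fingers and blue_board below 0.05 N).
It fails at once if a green board is moved by more than 12 mm (distance of any of green_board_a, green_board_b from where it was at the start of the episode above 0.012 m).
It fails at once if a bystander is moved by more than 30 mm (distance of any of mug, screwdriver, wrench, multimeter, spool from where it was at the start of the episode above 0.03 m).
It also fails if it takes over 54 s, if anything falls off the work surface, if the arm or the gripper's body presses on something with over 40 N, if the wrist force passes 120 N, or if a joint passes its speed limit or range.

### The arm

A 6-joint arm with a two-finger parallel gripper is mounted at the origin on the work surface. World frame = base frame: x ahead of the robot, y to its left, z up, the work surface at z = 0. Lengths are in m, angles in rad, forces in N, time in s.
With the tool pointing down it reaches from about 0.425 to 0.95 m from the base axis. Payload 3.5 kg.
Tool frame: the origin (TCP) lies at the very end of the fingers, on their centre line; the grasp point (between the pads) lies 19 mm behind it; z points along the fingers, y is the direction in which the jaws open and shut (so a half turn about z gives the same grasp; the last joint's range is limited). The gripper opens to 85 mm and grips with 20 to 120 N. Pads are 22 mm wide; open, the fingers measure 114 mm over their backs; the gripper's body (76 mm by 85 mm) begins 54 mm behind the grasp point. The pads swing forward as they close: fully open they stand 13 mm farther back than shut.
Start: joints at [1.131, 0.286, 1.577, -0, 1.279, -0.15], TCP at [0.193, 0.647, 0.231] pointing down, gripper open.
Joint ranges: [-2.77, 2.77], [-0.9, 2.22], [0.21, 2.48], [-1.53, 4.67], [0.24, 2.81], [-2.84, 2.84]. Speed limits (rad/s): [2.79, 2.79, 3.14, 3.14, 3.14, 3.14].

### API

Orientations are given as a unit quaternion [x, y, z, w].
In Python, from plant import ctrl, eyes, ticket gives the robot as it stands.
- The arm moves only by the tool send_rows, never from a script. Its arguments are lists of equal length, an entry for each row: "translation": the shift along the tool's x, y, z in units of 30 mm (1.0 is 30 mm), a list of three; "rotation": the turn, a rotation vector about the tool's x, y, z in units of 5 degrees (1.0 is 5 degrees), a list of three; "grip": the finger opening in mm, from 0 to 85.4. A call has 1 to 5 rows; each row shifts and turns the commanded pose from where the row before left it, along the tool's axes as they then stand; what a row does not reach is not made up. A row lasts 1/8 s, in which the tool goes at most 62.5 mm and 10.7 degrees, less where a joint would pass 70% of its speed; a pose out of reach is approached as far as the arm can. A call is refused whole if a number of a shift passes 1 or a number of a turn 1, either way. A call with a gripper value outside its range is refused whole. The fingers move at their own pace and stop on an object; "squeeze" is the grip in N (left out, the last holds). Time passes only in rows, so rows that do not move let the fingers close. It gives the time, the measured TCP pose, the force and the opening at its end, in the units of the state.
- ctrl.get_state(): the state, without advancing time (a new reading comes with each control period).
- eyes.read_camera(name): name is "side" or "top" or "wrist"; returns a dict with "image" (384x512x3 uint8, blue, green, red), "mtx" (3x3 intrinsics, pixels), "xyz" and "orientation" of the camera in the world; the wrist camera has in their place "hand_eye" (4x4, takes a point from camera to tool coordinates, whose origin is the TCP and whose axes are the flange's). Camera axes: x right, y down, z forward; pixel columns grow to the right and rows downward; lengths in m; the calibration is good to about 2 mm. A picture is of the moment at which its call begins: read the wrist's pose just before it. There is no depth.
- ticket.sign_off(): hands the job in, once; it reports no verdict.
The state is a dict: "time": time; "qpos": joint angles; "dq": joint speeds; "joint_efforts": joint torques, N m; "eef_pos": TCP position; "tcp_rot": TCP orientation; "contact_force": force on the tool from outside, world axes, zero at the start; "wrist_torque": the same for the moment, N m; "opening": opening from 0.0 (shut) to 1.0 (fully open).
Only numpy, scipy, OpenCV 4.12 (cv2) and the standard library are available. Lean on these libraries where they do the work, as an engineer would, in place of code of your own. Each camera call takes 0.05 s, during which the arm holds its last target. There are 200 camera calls.

## Working session

There is one attempt and no reset: what is moved stays moved. The work goes in short steps, Python scripts to look and compute and a tool call to move; the robot and the scene stay as the last step left them, time stands still between calls to the robot, and variables do not carry over. Pictures are saved under pics/ and viewed, about 8 in all and at most 12, crops included, and the job is handed in when it is done.

Besides the shell and the picture viewer there is one more tool, called by a JSON object that holds its "name" and its "arguments". send_rows: Moves the arm, as the interface text tells. Its arguments: {"type":"object","properties":{"translation":{"type":"array"},"rotation":{"type":"array"},"grip":{"type":"array"},"squeeze":{"type":"number"}},"required":["translation","rotation","grip"]}

```bash
ls; mkdir -p pics
cat > h.py <<'E'
import numpy as np,cv2
from scipy.spatial.transform import Rotation as R
from plant import ctrl,eyes,ticket
def snap(n,f):
    d=eyes.read_camera(n); cv2.imwrite('pics/'+f,d['image']); return d
E
python3 - <<'E'
from h import *
import pickle
s=ctrl.get_state(); print(s)
D={}
for n in('top','side','wrist'):
    d=snap(n,n+'0.png'); D[n]=d
    print(n,d['mtx'].tolist(),{k:np.round(v,4).tolist() for k,v in d.items() if k not in('image','mtx')})
pickle.dump((s,D),open('d0.pkl','wb'))
E
```

```text
pics
{'time': 0.0, 'qpos': array([ 1.13099840e+00,  2.87176715e-01,  1.57820751e+00,  2.36635900e-05,
        1.27858404e+00, -1.50009859e-01]), 'dq': array([ 0.00095608, -0.00082168, -0.00075625,  0.00022943,  0.00017713,
        0.0004345 ]), 'joint_efforts': array([-1.38479179e-03, -4.05996680e+01, -2.92617148e+01, -2.39208084e-04,
        5.99635154e-03,  5.45631252e-06]), 'eef_pos': array([0.1925667 , 0.64625479, 0.22992329]), 'tcp_rot': array([ 1.44390857e-01,  9.89520020e-01, -1.13323538e-03, -3.56070170e-04]), 'contact_force': array([0.47169124, 0.04279745, 0.43775713]), 'wrist_torque': array([ 0.06126373, -0.00920961,  0.02237177]), 'opening': 0.9970977418983928}
top [[406.25682708008566, 0.0, 256.83998030141504], [0.0, 406.25682708008566, 191.96365712893927], [0.0, 0.0, 1.0]] {'xyz': [0.4749, 0.0619, 1.5463], 'orientation': [0.7163, -0.6968, 0.0237, -0.028]}
side [[418.66319642702007, 0.0, 256.24168661393384], [0.0, 418.66319642702007, 193.70439474758032], [0.0, 0.0, 1.0]] {'xyz': [0.01, -0.7682, 1.1641], 'orientation': [0.886, -0.2709, 0.1092, -0.36]}
wrist [[269.1362050498033, 0.0, 256.0074637646304], [0.0, 269.1362050498033, 191.30976937587099], [0.0, 0.0, 1.0]] {'hand_eye': [[-0.0004, -0.9597, -0.281, 0.0723], [1.0, -0.0003, -0.0005, 0.0001], [0.0004, -0.281, 0.9597, -0.1433], [0.0, 0.0, 0.0, 1.0]]}
```

View pics/top0.png

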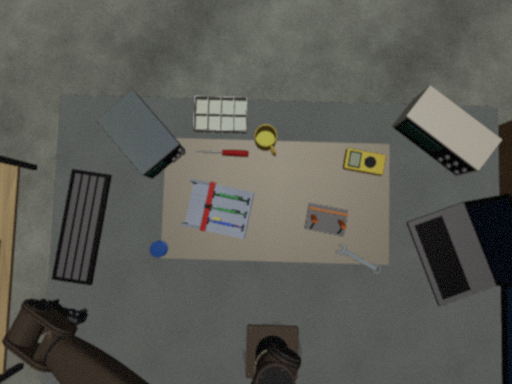

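View pics/side0.png

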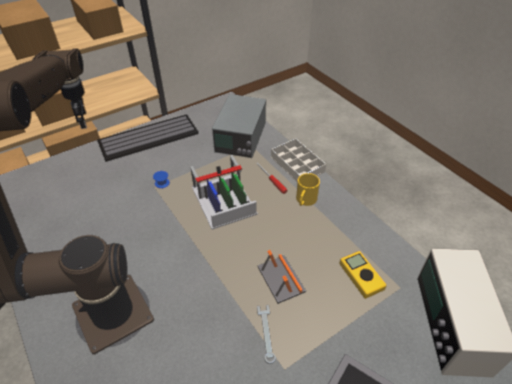

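The top view shows the rack at about (218,208), with the red bar on its left at x≈208 and the blue board lowest at (225,223). The easel is at (327,219), the mug at (265,137), the spool at (159,249) and the wrench at (358,258). I'll enlarge crops next.

```bash
python3 - <<'E'
import pickle,cv2,numpy as np
s,D=pickle.load(open('d0.pkl','rb'))
def c(n,x,y,w=80,h=60,k=5):
    im=cv2.resize(D[n]['image'][y:y+h,x:x+w],None,fx=k,fy=k,interpolation=cv2.INTER_CUBIC)
    im=cv2.convertScaleAbs(im,alpha=1.3)
    for i in range(0,w,10): 
        cv2.line(im,(i*k,0),(i*k,6),(255,255,255),1); cv2.putText(im,str(x+i),(i*k,16),0,.35,(255,255,255),1)
    for j in range(0,h,10): 
        cv2.line(im,(0,j*k),(6,j*k),(255,255,255),1); cv2.putText(im,str(y+j),(8,j*k+4),0,.35,(255,255,255),1)
    return im
a=np.hstack([c('top',178,178),c('top',290,190)])
b=np.hstack([c('side',185,158,80,70),c('side',245,245,80,70)])
cv2.imwrite('pics/crop.png',np.vstack([a,b])[:600*2])
print(np.vstack([a,b]).shape)
E
python3 -c "
import cv2;i=cv2.imread('pics/crop.png');cv2.imwrite('pics/crop.png',cv2.resize(i,(738,600),interpolation=cv2.INTER_AREA))"
```

```text
(650, 800, 3)
```

View pics/crop.png

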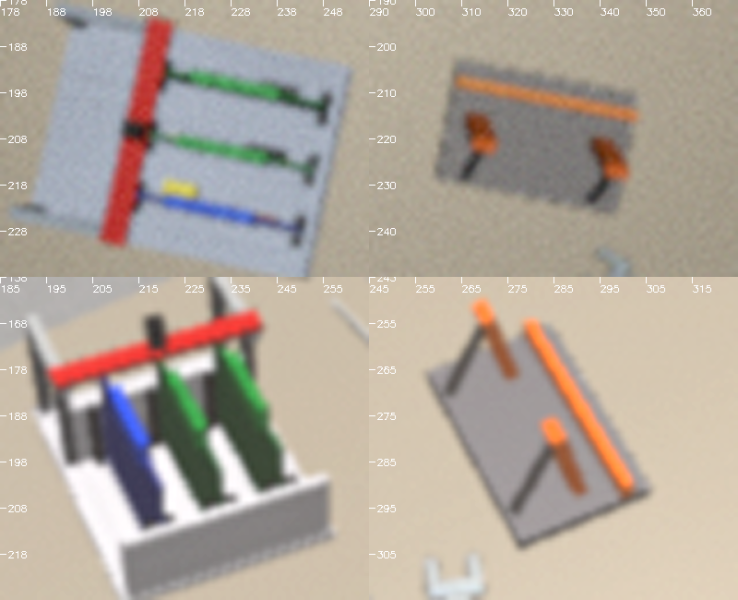

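```bash
cat >> h.py <<'E'
import pickle
def camT(d,s=None):
    T=np.eye(4)
    if 'hand_eye' in d:
        T[:3,:3]=R.from_quat(s['tcp_rot']).as_matrix();T[:3,3]=s['eef_pos'];return T@d['hand_eye']
    T[:3,:3]=R.from_quat(d['orientation']).as_matrix();T[:3,3]=d['xyz'];return T
def proj(d,P,s=None):
    P=np.atleast_2d(P);T=camT(d,s);c=(P-T[:3,3])@T[:3,:3];p=c@d['mtx'].T;return p[:,:2]/p[:,2:]
def w(pose,P):
    P=np.atleast_2d(P)/1000.;c,s=np.cos(pose[2]),np.sin(pose[2])
    return np.c_[c*P[:,0]-s*P[:,1]+pose[0],s*P[:,0]+c*P[:,1]+pose[1],P[:,2]]
E
cat > fit.py <<'E'
from h import *
from scipy.optimize import least_squares
s,D=pickle.load(open('d0.pkl','rb'))
def q(t,du,dv,u0,v0): return [u0+(t[0]-du)/4.61,v0+(t[1]-dv)/4.615]
rt=[q(t,0,0,178,178) for t in[(159.5,21),(113.5,244.5),(138,131),(210,210),(227,152),(235,86.5)]]
rs=[q(t,0,277,185,158) for t in[(261,320),(52,378),(154,318)]]
def rm(b): return [[88,62+b,118],[-88,62+b,118],[0,62+b,146],[-50,0,120],[0,0,120],[50,0,120]]
def f(p):
    m=rm(p[3]);ms=np.array(m[:3],float);ms[:2,2]=114
    return np.r_[(proj(D['top'],w(p,m))-rt).ravel(),(proj(D['side'],w(p,ms))-rs).ravel()]
r=least_squares(f,[.45,.2,0,5]);print('rack',r.x,r.fun.reshape(-1,2).round(1).tolist())
em=[[35,75,12],[35,-75,12],[-65,-75,12],[-65,75,12]]
et=[q(t,369,0,290,190) for t in[(456,60),(637,95),(613,213),(436,177)]]
es=[q(t,369,277,245,245) for t in[(553,325),(650,491),(520,545),(428,374)]]
g=lambda p:np.r_[(proj(D['top'],w(p,em))-et).ravel(),(proj(D['side'],w(p,em))-es).ravel()]
e=least_squares(g,[.45,-.2,0]);print('easel',e.x,e.fun.reshape(-1,2).round(1).tolist())
pickle.dump((r.x,e.x),open('fit.pkl','wb'))
print('knob',w(r.x,[0,62+r.x[3],146]),'rail',w(r.x,[-50,0,120]),'seat',w(e.x,[0,0,12]))
# bystanders: back-project top
def bp(u,v,z):
    d=D['top'];T=camT(d);k=T[:3,:3]@np.linalg.solve(d['mtx'],[u,v,1]);return (T[:3,3]+k*(z-T[2,3])/k[2]).round(3)
for n,u,v,z in[('mug',265,137,.09),('spool',159,249,.04),('wr',358,258,0),('sd',232,153,.01),('mm',365,161,.03)]:print(n,bp(u,v,z))
E
python3 fit.py
```

```text
rack [ 0.51175733  0.17641306 -0.17709133  4.61431023] [[0.8, -0.4], [0.2, 0.1], [-0.8, -0.2], [0.1, 0.8], [-0.6, -0.6], [0.6, -0.3], [-0.5, -0.3], [-0.2, 0.4], [-0.0, 0.2]]
easel [ 0.50517351 -0.19655455 -0.17159337] [[1.0, -0.4], [0.9, -0.1], [1.2, 0.4], [0.4, 0.3], [-0.6, -0.5], [0.0, -0.7], [-0.5, -0.7], [-0.6, -1.0]]
knob [[0.52349258 0.24198554 0.146     ]] rail [[0.46253931 0.18522142 0.12      ]] seat [[ 0.50517351 -0.19655455  0.012     ]]
mug [0.782 0.048 0.09 ]
spool [0.365 0.427 0.04 ]
wr [ 0.349 -0.315  0.   ]
sd [0.734 0.172 0.01 ]
mm [ 0.714 -0.33   0.03 ]
```

```bash
cat >> h.py <<'E'
def plan(p,yaw,tilt=0,n=None):
    """tool y at world angle yaw, tool down, tilt about easel/rack y axis (rad, + leans tool top to -x)"""
    s=ctrl.get_state();A=R.from_quat(s['tcp_rot']);a=s['eef_pos'].copy();p=np.array(p)
    y=np.array([np.cos(yaw),np.sin(yaw),0]);z=np.array([0,0,-1.])
    B=R.from_matrix(np.c_[np.cross(y,z),y,z])
    B=R.from_rotvec(-tilt*np.array([-np.sin(yaw),np.cos(yaw),0]))*B
    rv=(A.inv()*B).as_rotvec();dR=np.rad2deg(rv)/5
    if n is None:
        n=int(max(np.ceil(np.linalg.norm(p-a)/.036),np.ceil(abs(dR).max()),1))
    print('t',s['time'],'pos',a.round(4),'n',n,'rv deg',np.rad2deg(rv).round(2),'opening',s['opening'])
    r=(dR/n).round(2);C=A;T=[]
    for i in range(n):
        g=s['eef_pos']+(p-s['eef_pos'])*(i+1)/n
        t=np.clip((C.inv().apply(g-a)/.03).round(2),-1,1);a=a+C.apply(t*.03);C=C*R.from_rotvec(np.deg2rad(r*5));T.append(t.tolist())
    for i in range(0,n,5):print(T[i:i+5],'rot',r.tolist(),'x',min(5,n-i))
    print('end',a.round(4))
E
python3 - <<'E'
from h import *
r,e=pickle.load(open('fit.pkl','rb'))
k=w(r,[0,50,146])[0];k[2]=.26;plan(k,r[2])
E
```

```text
t 0.15 pos [0.1926 0.6464 0.2302] n 17 rv deg [-1.000e-01  6.000e-02  8.354e+01] opening 0.9985664366966497
[[-0.85, -0.61, -0.06], [-0.9, -0.53, -0.06], [-0.95, -0.45, -0.05], [-0.97, -0.37, -0.06], [-1.0, -0.29, -0.06]] rot [-0.0, 0.0, 0.98] x 5
[[-1.0, -0.2, -0.06], [-1.0, -0.1, -0.05], [-1.0, -0.02, -0.06], [-1.0, 0.08, -0.06], [-1.0, 0.17, -0.06]] rot [-0.0, 0.0, 0.98] x 5
[[-1.0, 0.26, -0.05], [-1.0, 0.35, -0.06], [-1.0, 0.43, -0.06], [-1.0, 0.51, -0.06], [-0.96, 0.58, -0.05]] rot [-0.0, 0.0, 0.98] x 5
[[-0.83, 0.65, -0.06], [-0.76, 0.71, -0.06]] rot [-0.0, 0.0, 0.98] x 2
end [0.5206 0.2257 0.2601]
```

{"name": "send_rows", "arguments": {"translation": [[-0.85, -0.61, -0.06], [-0.9, -0.53, -0.06], [-0.95, -0.45, -0.06], [-0.97, -0.37, -0.06], [-1.0, -0.29, -0.06]], "rotation": [[0, 0, 0.98], [0, 0, 0.98], [0, 0, 0.98], [0, 0, 0.98], [0, 0, 0.98]], "grip": [40, 40, 40, 40, 40], "squeeze": 40}}

```text
time: 0.78
eef_pos: [0.2894, 0.5222, 0.2399]
tcp_rot: [0.352, 0.936, -0.0, -0.0]
contact_force: [-0.8, -0.6, -0.2]
opening: 0.468
```

{"name": "send_rows", "arguments": {"translation": [[-1.0, -0.2, -0.06], [-1.0, -0.1, -0.06], [-1.0, -0.02, -0.06], [-1.0, 0.08, -0.06], [-1.0, 0.17, -0.06]], "rotation": [[0, 0, 0.98], [0, 0, 0.98], [0, 0, 0.98], [0, 0, 0.98], [0, 0, 0.98]], "grip": [40, 40, 40, 40, 40]}}

```text
time: 1.4
eef_pos: [0.3831, 0.4036, 0.249]
tcp_rot: [0.543, 0.84, -0.0, -0.0]
contact_force: [0.6, 0.1, -0.0]
opening: 0.47
```

{"name": "send_rows", "arguments": {"translation": [[-1.0, 0.26, -0.06], [-1.0, 0.35, -0.06], [-1.0, 0.43, -0.06], [-1.0, 0.51, -0.06], [-0.96, 0.58, -0.06]], "rotation": [[0, 0, 0.98], [0, 0, 0.98], [0, 0, 0.98], [0, 0, 0.98], [0, 0, 0.98]], "grip": [40, 40, 40, 40, 40]}}

```text
time: 2.02
eef_pos: [0.4825, 0.2746, 0.258]
tcp_rot: [0.709, 0.705, -0.0, -0.0]
contact_force: [0.3, 1.1, -0.1]
opening: 0.467
```

{"name": "send_rows", "arguments": {"translation": [[-0.83, 0.65, -0.06], [-0.76, 0.71, -0.06], [0, 0, 0], [0, 0, 0]], "rotation": [[0, 0, 0.98], [0, 0, 0.98], [0, 0, 0], [0, 0, 0]], "grip": [40, 40, 40, 40]}}

```text
time: 2.52
eef_pos: [0.5203, 0.2264, 0.2615]
tcp_rot: [0.765, 0.644, -0.0, -0.0]
contact_force: [-0.0, 0.4, 0.1]
opening: 0.466
```

```bash
cat >> h.py <<'E'
def wsnap(f,pts={}):
    s=ctrl.get_state();d=eyes.read_camera('wrist');pickle.dump((s,d),open(f+'.pkl','wb'))
    im=cv2.resize(d['image'],None,fx=1.5,fy=1.5,interpolation=cv2.INTER_CUBIC)
    for n,P in pts.items():
        u=proj(d,P,s)[0];print(n,u.round(1));cv2.drawMarker(im,tuple(int(v) for v in u*1.5),(255,0,255),0,12,1)
    cv2.imwrite('pics/'+f+'.png',im)
E
python3 - <<'E'
from h import *
r,e=pickle.load(open('fit.pkl','rb'))
wsnap('w1',dict(knob=w(r,[0,62+r[3],146]),ba=w(r,[88,62+r[3],118]),bb=w(r,[-88,62+r[3],118]),blue=w(r,[-50,0,120]),bl=w(r,[-50,35,120]),br=w(r,[-50,-35,120]),ga=w(r,[0,0,120]),gb=w(r,[50,0,120])))
E
```

```text
knob [257.6 171.6]
ba [338.8 166.5]
bb [176.  165.8]
blue [213.4 223.8]
bl [212.1 194.5]
br [214.5 251.2]
ga [257.1 223.9]
gb [300.8 224.1]
```

View pics/w1.png

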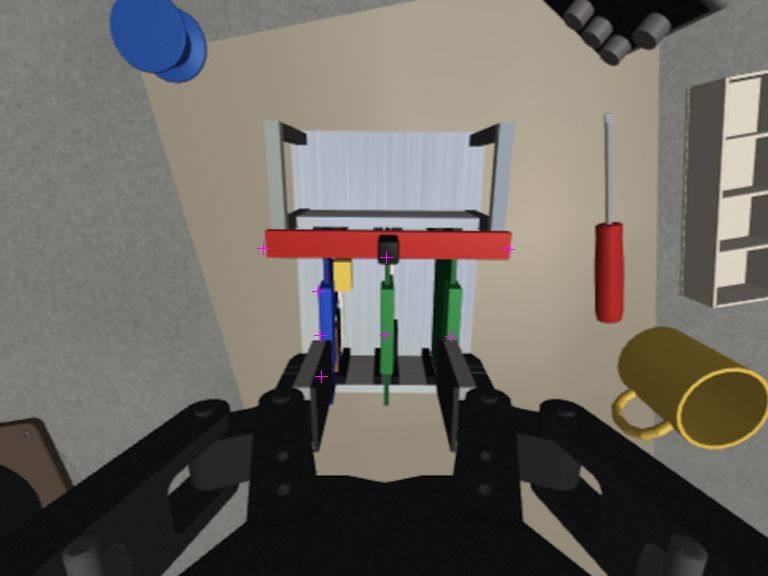

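The bar's centre is at (388,245) and the blue rail is at x≈326, y 283–345. The overlay agrees with the picture within about 2–4 mm. I'll grip the knob.

Run:
```python
from h import *
r,e=pickle.load(open('fit.pkl','rb'))
k=w(r,[1,68,126])[0];plan(k,r[2],n=5)
d=np.array([-np.sin(r[2]),np.cos(r[2]),0])
s,c=pickle.load(open('w1.pkl','rb'));im=c['image'].astype(int)
for v in(192,200,208,216):print(v,[(u,im[v,u].tolist()) for u in range(209,226)])
```

```text
t 2.575 pos [0.5201 0.2267 0.2616] n 5 rv deg [-0.05 -0.    0.32] opening 0.47145310116153194
[[0.11, 0.01, 0.9], [0.12, 0.01, 0.91], [0.11, 0.02, 0.9], [0.11, 0.01, 0.91], [0.12, 0.01, 0.9]] rot [-0.0, -0.0, 0.01] x 5
end [0.5247 0.2433 0.126 ]
192 [(209, [187, 184, 177]), (210, [186, 182, 175]), (211, [172, 162, 153]), (212, [158, 110, 96]), (213, [155, 59, 32]), (214, [154, 60, 33]), (215, [154, 61, 33]), (216, [155, 61, 35]), (217, [155, 61, 34]), (218, [155, 61, 34]), (219, [156, 62, 34]), (220, [128, 49, 26]), (221, [83, 30, 14]), (222, [75, 81, 86]), (223, [78, 157, 181]), (224, [85, 192, 222]), (225, [85, 193, 223])]
200 [(209, [187, 185, 178]), (210, [186, 185, 177]), (211, [164, 163, 156]), (212, [157, 111, 101]), (213, [176, 71, 40]), (214, [179, 73, 42]), (215, [180, 74, 42]), (216, [182, 76, 46]), (217, [182, 76, 45]), (218, [184, 78, 46]), (219, [186, 79, 48]), (220, [165, 68, 39]), (221, [113, 41, 20]), (222, [75, 28, 15]), (223, [61, 21, 13]), (224, [51, 20, 16]), (225, [114, 113, 117])]
208 [(209, [186, 187, 179]), (210, [187, 187, 180]), (211, [183, 183, 176]), (212, [171, 142, 132]), (213, [169, 75, 47]), (214, [178, 72, 41]), (215, [178, 72, 41]), (216, [180, 74, 44]), (217, [181, 76, 44]), (218, [182, 76, 44]), (219, [183, 76, 46]), (220, [177, 71, 41]), (221, [135, 51, 27]), (222, [77, 28, 13]), (223, [61, 22, 11]), (224, [26, 9, 7]), (225, [9, 10, 9])]
216 [(209, [185, 186, 179]), (210, [187, 187, 181]), (211, [185, 185, 179]), (212, [165, 153, 145]), (213, [164, 95, 76]), (214, [181, 72, 42]), (215, [178, 72, 41]), (216, [179, 73, 43]), (217, [180, 74, 43]), (218, [181, 75, 44]), (219, [182, 75, 44]), (220, [178, 73, 42]), (221, [136, 54, 30]), (222, [73, 28, 14]), (223, [60, 29, 26]), (224, [30, 27, 33]), (225, [16, 17, 20])]
```

{"name": "send_rows", "arguments": {"translation": [[0.12, 0.01, 0.9], [0.12, 0.01, 0.9], [0.12, 0.01, 0.9], [0.11, 0.01, 0.9], [0.11, 0.01, 0.9]], "rotation": [[0, 0, 0], [0, 0, 0], [0, 0, 0], [0, 0, 0], [0, 0, 0]], "grip": [40, 40, 40, 40, 40]}}

```text
time: 3.2
eef_pos: [0.5244, 0.2442, 0.1261]
tcp_rot: [0.765, 0.644, 0.0, -0.0]
contact_force: [0.4, -0.1, -0.0]
opening: 0.468
```

{"name": "send_rows", "arguments": {"translation": [[0, 0, 0], [0, 0, 0], [0, 0, 0], [0, 0, 0]], "rotation": [[0, 0, 0], [0, 0, 0], [0, 0, 0], [0, 0, 0]], "grip": [40, 8, 8, 8]}}

```text
time: 3.7
eef_pos: [0.5258, 0.2436, 0.1287]
tcp_rot: [0.766, 0.643, 0.001, -0.0]
contact_force: [-2.1, 2.2, 4.2]
opening: 0.148
```

{"name": "send_rows", "arguments": {"translation": [[0, 0, -0.05], [0.2, 0, 0], [0.3, 0, 0], [0.3, 0, 0], [0.3, 0, 0]], "rotation": [[0, 0, 0], [0, 0, 0], [0, 0, 0], [0, 0, 0], [0, 0, 0]], "grip": [8, 8, 8, 8, 8]}}

```text
time: 4.32
eef_pos: [0.5317, 0.2761, 0.1288]
tcp_rot: [0.765, 0.644, 0.001, 0.001]
contact_force: [0.8, -0.9, 2.7]
opening: 0.158
```

{"name": "send_rows", "arguments": {"translation": [[0.2, 0, 0], [0.1, 0, 0], [0, 0, 0], [0, 0, 0]], "rotation": [[0, 0, 0], [0, 0, 0], [0, 0, 0], [0, 0, 0]], "grip": [8, 8, 8, 8]}}

```text
time: 4.82
eef_pos: [0.5332, 0.2849, 0.1288]
tcp_rot: [0.766, 0.643, 0.001, 0.0]
contact_force: [3.8, 0.0, 1.5]
opening: 0.15
```

{"name": "send_rows", "arguments": {"translation": [[0.1, 0, 0], [0.1, 0, 0], [0, 0, 0]], "rotation": [[0, 0, 0], [0, 0, 0], [0, 0, 0]], "grip": [8, 8, 8]}}

```text
time: 5.2
eef_pos: [0.5338, 0.2883, 0.1287]
tcp_rot: [0.765, 0.644, -0.002, 0.002]
contact_force: [1.0, -7.8, 5.0]
opening: 0.153
```

{"name": "send_rows", "arguments": {"translation": [[0, 0, 0], [0, 0, 0], [0, 0, -0.6], [0, 0, -1], [-0.5, 0, -1]], "rotation": [[0, 0, 0], [0, 0, 0], [0, 0, 0], [0, 0, 0], [0, 0, 0]], "grip": [40, 40, 40, 40, 40]}}

```text
time: 5.82
eef_pos: [0.5308, 0.2763, 0.2083]
tcp_rot: [0.765, 0.644, 0.0, -0.0]
contact_force: [0.3, 0.1, 0.9]
opening: 0.472
```

Run:
```python
from h import *
r,e=pickle.load(open('fit.pkl','rb'))
k=w(r,[-47,-5,120])[0];k[2]=.23;plan(k,r[2],n=5)
```

```text
t 5.825 pos [0.5308 0.2763 0.2083] n 5 rv deg [ 0.01 -0.04  0.33] opening 0.47159830707356015
[[-0.71, -0.33, -0.15], [-0.71, -0.32, -0.14], [-0.71, -0.32, -0.15], [-0.71, -0.33, -0.14], [-0.71, -0.32, -0.15]] rot [0.0, -0.0, 0.01] x 5
end [0.4646 0.1797 0.2301]
```

{"name": "send_rows", "arguments": {"translation": [[-0.7, -0.32, -0.15], [-0.7, -0.33, -0.15], [-0.71, -0.33, -0.15], [-0.71, -0.33, -0.15], [-0.71, -0.33, -0.15]], "rotation": [[0, 0, 0], [0, 0, 0], [0, 0, 0], [0, 0, 0], [0, 0, 0]], "grip": [36, 36, 36, 36, 36]}}

```text
time: 6.45
eef_pos: [0.4638, 0.1794, 0.2304]
tcp_rot: [0.765, 0.644, 0.001, 0.0]
contact_force: [0.2, -0.2, -0.4]
opening: 0.417
```

{"name": "send_rows", "arguments": {"translation": [[0, 0, 0], [0, 0, 0]], "rotation": [[0, 0, 0], [0, 0, 0]], "grip": [36, 36]}}

```text
time: 6.7
eef_pos: [0.4646, 0.1801, 0.2296]
tcp_rot: [0.765, 0.643, 0.001, 0.0]
contact_force: [0.3, 0.0, -0.7]
opening: 0.42
```

Run:
```python
from h import *
r,e=pickle.load(open('fit.pkl','rb'))
print(ctrl.get_state()['eef_pos'])
wsnap('w2',dict(blue=w(r,[-50,0,120]),bl=w(r,[-50,35,120]),br=w(r,[-50,-35,120]),ga=w(r,[0,35,120]),knob=w(r,[0,112,146])))
```

```text
[0.46463861 0.18014703 0.2296201 ]
blue [253.8 184.3]
bl [253.9 148.1]
br [253.8 217.9]
ga [307.3 148.3]
knob [319.4  51.2]
```

View pics/w2.png

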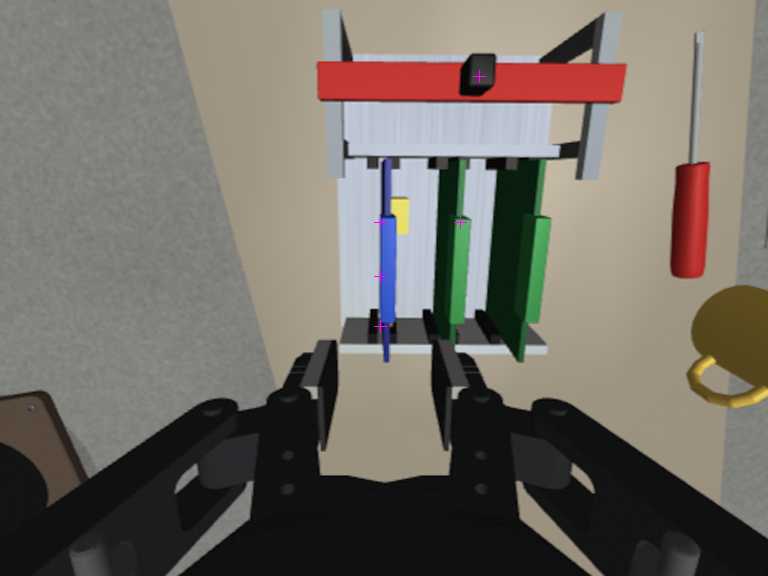

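The bar is clear, with the knob at (480,75). The blue rail runs (388,216)–(388,321), which is about 4.5 mm further in rack +x and 4 mm further in +y than the fit. I'll descend on that.

Run:
```python
from h import *
r,e=pickle.load(open('fit.pkl','rb'))
k=w(r,[-45,4,94])[0];h=k.copy();h[2]=.13;plan(h,r[2],n=4);plan(k,r[2],n=5)
```

```text
t 6.75 pos [0.4646 0.1802 0.2293] n 4 rv deg [ 0.03 -0.03  0.27] opening 0.4216206550205049
[[0.07, 0.02, 0.83], [0.07, 0.01, 0.83], [0.07, 0.02, 0.82], [0.07, 0.02, 0.83]] rot [0.0, -0.0, 0.01] x 4
end [0.4682 0.1882 0.13  ]
t 6.75 pos [0.4646 0.1802 0.2293] n 5 rv deg [ 0.03 -0.03  0.27] opening 0.4216206550205049
[[0.06, 0.01, 0.9], [0.05, 0.02, 0.9], [0.06, 0.01, 0.91], [0.06, 0.01, 0.9], [0.05, 0.02, 0.9]] rot [0.0, -0.0, 0.01] x 5
end [0.4682 0.1882 0.094 ]
```

{"name": "send_rows", "arguments": {"translation": [[0.14, 0.04, 0.83], [0.14, 0.04, 0.83], [0, 0, 0.83], [0, 0, 0.4]], "rotation": [[0, 0, 0.05], [0, 0, 0], [0, 0, 0], [0, 0, 0]], "grip": [36, 36, 36, 36]}}

```text
time: 7.25
eef_pos: [0.4674, 0.1879, 0.1404]
tcp_rot: [0.767, 0.642, -0.001, -0.001]
contact_force: [-0.4, 0.1, -0.2]
opening: 0.419
```

{"name": "send_rows", "arguments": {"translation": [[0, 0, 0.5], [0, 0, 0.5], [0, 0, 0.6], [0, 0, 0]], "rotation": [[0, 0, 0], [0, 0, 0], [0, 0, 0], [0, 0, 0]], "grip": [36, 36, 36, 36]}}

```text
time: 7.75
eef_pos: [0.4668, 0.1872, 0.0923]
tcp_rot: [0.767, 0.642, -0.002, -0.001]
contact_force: [-0.3, -0.8, 0.2]
opening: 0.419
```

Run:
```python
from h import *
s=ctrl.get_state();print(s['eef_pos'],s['contact_force'])
wsnap('w3')
```

```text
[0.4667617  0.18720998 0.09226147] [-0.30504216 -0.84354044  0.19375514]
```

View pics/w3.png

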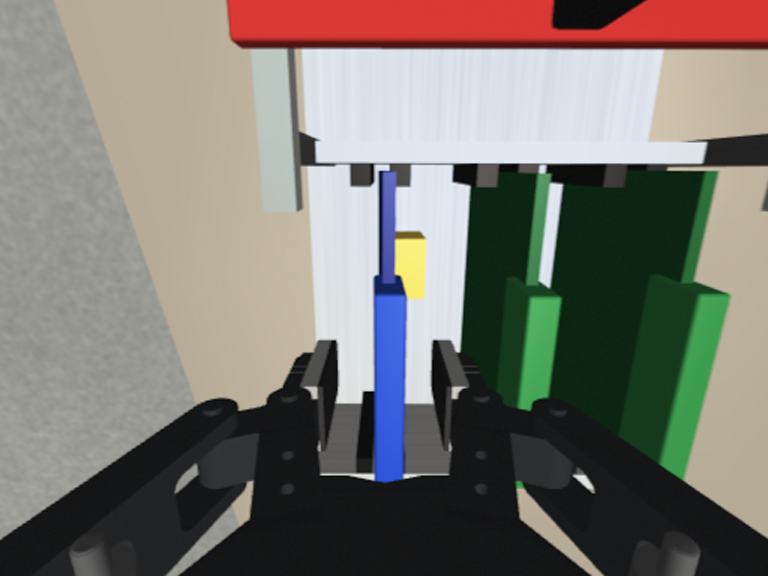

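The rail is centred at x≈389 between pads centred at about 384.5, so it is roughly 1.4 mm off. I'll nudge across, then close.

{"name": "send_rows", "arguments": {"translation": [[0, 0.05, 0], [0, 0, 0], [0, 0, 0], [0, 0, 0], [0, 0, 0]], "rotation": [[0, 0, 0], [0, 0, 0], [0, 0, 0], [0, 0, 0], [0, 0, 0]], "grip": [36, 5, 5, 5, 5], "squeeze": 50}}

```text
time: 8.43
eef_pos: [0.4683, 0.1877, 0.0952]
tcp_rot: [0.767, 0.641, -0.001, -0.002]
contact_force: [-4.9, 1.3, 6.2]
opening: 0.109
```

{"name": "send_rows", "arguments": {"translation": [[0, 0, -0.1], [0, 0, -0.3], [0, 0, -0.3], [0, 0, -0.3]], "rotation": [[0, 0, 0], [0, 0, 0], [0, 0, 0], [0, 0, 0]], "grip": [5, 5, 5, 5]}}

```text
time: 8.93
eef_pos: [0.4684, 0.1872, 0.1241]
tcp_rot: [0.767, 0.642, -0.001, -0.001]
contact_force: [-4.5, 1.5, -4.4]
opening: 0.103
```

{"name": "send_rows", "arguments": {"translation": [[0, -0.04, -0.4], [0, 0, -0.5], [0, 0, -0.5], [0, 0, -0.6], [0, 0, -0.8]], "rotation": [[0, 0, 0], [0, 0, 0], [0, 0, 0], [0, 0, 0], [0, 0, 0]], "grip": [5, 5, 5, 5, 5]}}

```text
time: 9.55
eef_pos: [0.4694, 0.1873, 0.2103]
tcp_rot: [0.767, 0.642, 0.001, 0.001]
contact_force: [-0.0, -0.3, -2.4]
opening: 0.106
```

{"name": "send_rows", "arguments": {"translation": [[0, 0, -0.6], [0, 0, -0.3], [0, 0, 0]], "rotation": [[0, 0, 0], [0, 0, 0], [0, 0, 0]], "grip": [5, 5, 5]}}

```text
time: 9.93
eef_pos: [0.4689, 0.1875, 0.236]
tcp_rot: [0.767, 0.642, 0.001, 0.0]
contact_force: [0.6, 0.0, -1.0]
opening: 0.108
```

Run:
```python
from h import *
s=ctrl.get_state();print(s['eef_pos'],s['contact_force'],s['wrist_torque'],s['opening'])
wsnap('w4')
d=snap('side','side4.png')
im=d['image'];cv2.imwrite('pics/side4c.png',cv2.resize(im[90:240,150:350],None,fx=2.4,fy=2.4,interpolation=cv2.INTER_CUBIC))
a=cv2.imread('pics/side4c.png');b=cv2.resize(cv2.imread('pics/w4.png'),(480,360));cv2.imwrite('pics/c4.png',np.hstack([cv2.resize(a,(320,240)),b[60:300,80:400]]))
r,e=pickle.load(open('fit.pkl','rb'));p=w(e,[0,0,0])[0];p[2]=.235;plan(p,e[2])
```

```text
[0.46886171 0.18748306 0.23603276] [ 0.63904833  0.00256564 -1.0065515 ] [-0.04244793  0.0407754  -0.01856376] 0.10806535482219495
t 10.025 pos [0.468  0.1874 0.2344] n 11 rv deg [-0.07  0.03 -0.32] opening 0.10279123047362539
[[-1.0, 0.32, -0.0], [-1.0, 0.31, -0.0], [-1.0, 0.31, -0.0], [-1.0, 0.32, -0.01], [-1.0, 0.31, 0.0]] rot [-0.0, 0.0, -0.01] x 5
[[-1.0, 0.31, 0.0], [-1.0, 0.31, -0.0], [-1.0, 0.31, -0.0], [-1.0, 0.3, -0.0], [-1.0, 0.31, -0.01]] rot [-0.0, 0.0, -0.01] x 5
[[-1.0, 0.31, 0.0]] rot [-0.0, 0.0, -0.01] x 1
end [ 0.5123 -0.1554  0.235 ]
```

View pics/c4.png

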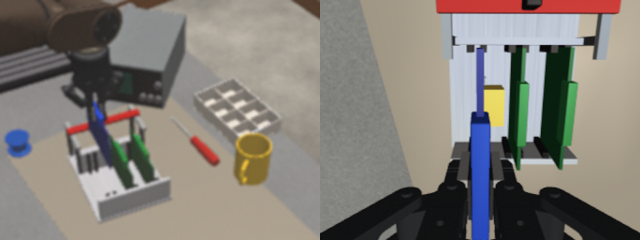

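The side view shows the board held upright clear of the rack, and the wrist view shows the greens still in place. On to the easel.

{"name": "send_rows", "arguments": {"translation": [[-0.6, 0.19, 0], [-1, 0.31, 0], [-1, 0.31, 0], [-1, 0.31, 0], [-1, 0.31, 0]], "rotation": [[0, 0, 0], [0, 0, 0], [0, 0, 0], [0, 0, 0], [0, 0, 0]], "grip": [5, 5, 5, 5, 5]}}

```text
time: 10.65
eef_pos: [0.4857, 0.0431, 0.2339]
tcp_rot: [0.767, 0.642, -0.001, -0.001]
contact_force: [-0.4, -0.1, -1.3]
opening: 0.106
```

{"name": "send_rows", "arguments": {"translation": [[-1, 0.31, 0], [-1, 0.31, 0], [-1, 0.31, 0], [-1, 0.31, 0], [-0.6, 0.2, 0]], "rotation": [[0, 0, 0], [0, 0, 0], [0, 0, 0], [0, 0, 0], [0, 0, 0]], "grip": [5, 5, 5, 5, 5]}}

```text
time: 11.28
eef_pos: [0.5041, -0.1005, 0.234]
tcp_rot: [0.767, 0.641, -0.0, -0.001]
contact_force: [-0.2, 0.1, -1.5]
opening: 0.107
```

{"name": "send_rows", "arguments": {"translation": [[0, 0, 0], [0, 0, 0]], "rotation": [[0, 0, 0], [0, 0, 0]], "grip": [5, 5]}}

```text
time: 11.52
eef_pos: [0.5043, -0.0986, 0.2348]
tcp_rot: [0.767, 0.642, -0.0, -0.001]
contact_force: [0.2, -0.4, -1.4]
opening: 0.102
```

Run:
```python
from h import *
r,e=pickle.load(open('fit.pkl','rb'))
s=ctrl.get_state();print(s['eef_pos'],s['contact_force'])
wsnap('w5',dict(l1=w(e,[35,75,12]),l2=w(e,[35,-75,12]),b1=w(e,[-65,75,12]),b2=w(e,[-65,-75,12]),lip1=w(e,[12,75,26]),lip2=w(e,[12,-75,26]),u1=w(e,[-28,52,94]),u2=w(e,[-28,-52,94])))
```

```text
[ 0.50427228 -0.09859629  0.23480609] [ 0.15662121 -0.36799806 -1.42005124]
l1 [294.4 181.4]
l2 [291.1 274.8]
b1 [223.1 181.8]
b2 [226.9 275.2]
lip1 [278.8 184.1]
lip2 [277.  280.3]
u1 [248.  219.1]
u2 [249.2 297.1]
```

View pics/w5.png

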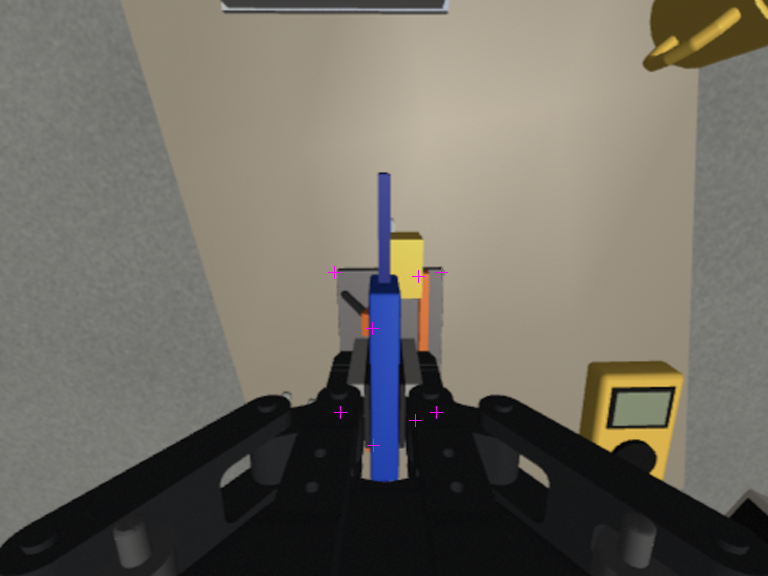

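The base's far edge runs (337–443, 269), which puts the easel about +2 mm in x and +2.5 mm in y from the fit, with yaw agreeing. The rail is held straight (385). Now I'll compute the board's offset in the grip and the placing pose.

```bash
cat > goal.py <<'E'
from h import *
r,e=pickle.load(open('fit.pkl','rb'))
def goal(up,tilt=np.deg2rad(16),by=0.):
    e2=e.copy();e2[:2]=w(e,[2,2.5,0])[0][:2]
    t=np.array([np.sin(tilt),0,-np.cos(tilt)])
    b=np.array([-1,0,12.])-87.2*t; b[2]+=up; b[1]-=by
    return w(e2,b)[0]
E
python3 - <<'E'
from goal import *
s,d=pickle.load(open('w5.pkl','rb'));H=d['hand_eye']
im=d['image'].astype(int);print([(v,im[v,256].tolist()) for v in range(180,200)])
for v in(185,195.3):
    k=H[:3,:3]@np.linalg.solve(d['mtx'],[256.7,v,1]);print(v,(H[:3,3]+k*(-.0248-H[2,3])/k[2]).round(4))
plan(goal(50),e[2],np.deg2rad(16))
E
```

```text
[(180, [129, 58, 52]), (181, [129, 58, 52]), (182, [128, 57, 51]), (183, [128, 57, 51]), (184, [128, 57, 51]), (185, [127, 57, 51]), (186, [127, 56, 50]), (187, [124, 55, 48]), (188, [106, 45, 37]), (189, [68, 24, 12]), (190, [68, 25, 10]), (191, [68, 24, 10]), (192, [69, 26, 12]), (193, [69, 26, 13]), (194, [73, 27, 14]), (195, [101, 38, 19]), (196, [156, 62, 35]), (197, [176, 75, 45]), (198, [183, 79, 48]), (199, [183, 79, 49])]
185 [ 0.0398 -0.0007 -0.0248]
195.3 [ 0.0349 -0.0007 -0.0248]
t 11.575 pos [ 0.5043 -0.0984  0.2349] n 4 rv deg [-16.04   0.    -0.27] opening 0.10820228036490252
[[-0.78, -0.04, 0.74], [-0.79, -0.09, 0.74], [-0.78, -0.15, 0.73], [-0.79, -0.2, 0.72]] rot [-0.8, 0.0, -0.01] x 4
end [ 0.4828 -0.1902  0.1457]
```

Run:
```python
from goal import *
plan(goal(110),e[2],np.deg2rad(16),n=5)
print(goal(0),goal(5))
```

```text
t 11.575 pos [ 0.5043 -0.0984  0.2349] n 5 rv deg [-16.04   0.    -0.27] opening 0.10820228036490252
[[-0.63, -0.03, 0.19], [-0.62, -0.05, 0.2], [-0.63, -0.05, 0.18], [-0.63, -0.07, 0.19], [-0.63, -0.08, 0.18]] rot [-0.64, 0.0, -0.01] x 5
end [ 0.4828 -0.1902  0.2058]
[ 0.48290312 -0.19015788  0.09582202] [ 0.48290312 -0.19015788  0.10082202]
```

{"name": "send_rows", "arguments": {"translation": [[-0.63, -0.03, 0.19], [-0.63, -0.05, 0.19], [-0.63, -0.05, 0.19], [-0.63, -0.07, 0.19], [-0.63, -0.08, 0.18]], "rotation": [[-0.64, 0, -0.01], [-0.64, 0, -0.01], [-0.64, 0, -0.01], [-0.64, 0, -0.01], [-0.64, 0, -0.01]], "grip": [5, 5, 5, 5, 5]}}

```text
time: 12.2
eef_pos: [0.4828, -0.1909, 0.2061]
tcp_rot: [0.757, 0.638, 0.09, 0.107]
contact_force: [0.9, -0.1, -0.8]
opening: 0.107
```

{"name": "send_rows", "arguments": {"translation": [[0, 0, 0], [0, 0, 0]], "rotation": [[0, 0, 0], [0, 0, 0]], "grip": [5, 5]}}

```text
time: 12.45
eef_pos: [0.4832, -0.1908, 0.2066]
tcp_rot: [0.758, 0.637, 0.089, 0.107]
contact_force: [-0.3, 0.9, -1.5]
opening: 0.107
```

Run:
```python
from goal import *
plan(goal(60),e[2],np.deg2rad(16),n=3)
plan(goal(12),e[2],np.deg2rad(16),n=5)
d=snap('side','s6.png');d2=snap('top','t6.png');s=ctrl.get_state()
def f(im,x,y):return cv2.resize(im[y:y+90,x:x+110],None,fx=3.5,fy=3.5,interpolation=cv2.INTER_CUBIC)
cv2.imwrite('pics/c6.png',np.hstack([f(d['image'],230,220),f(d2['image'],275,175)]))
```

```text
t 12.45 pos [ 0.4832 -0.1908  0.2066] n 3 rv deg [-0.01  0.03 -0.03] opening 0.10702292799500261
[[0.01, -0.16, 0.54], [0.0, -0.16, 0.54], [0.01, -0.16, 0.54]] rot [-0.0, 0.0, -0.0] x 3
end [ 0.4828 -0.1901  0.1559]
t 12.45 pos [ 0.4832 -0.1908  0.2066] n 5 rv deg [-0.01  0.03 -0.03] opening 0.10702292799500261
[[0.0, -0.18, 0.63], [0.01, -0.19, 0.63], [0.0, -0.18, 0.64], [0.01, -0.19, 0.63], [-0.0, -0.18, 0.63]] rot [-0.0, 0.0, -0.0] x 5
end [ 0.4829 -0.1901  0.1078]
```

View pics/c6.png

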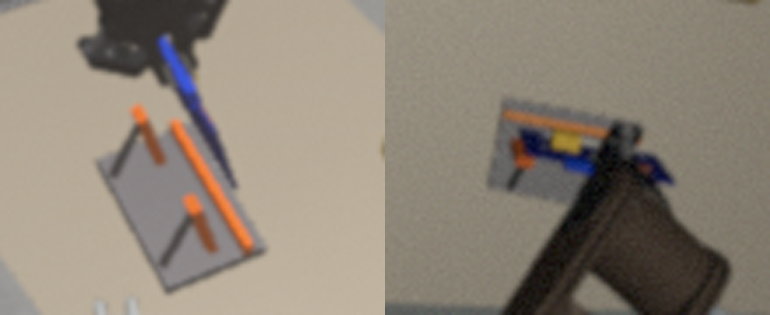

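The tilt and facing are right: in the side view (left panel) the board sits above the trough, and in the top view (right panel) the yellow relay faces the lip. Lowering now.

{"name": "send_rows", "arguments": {"translation": [[0, -0.18, 0.63], [0, -0.19, 0.63], [0.01, -0.18, 0.63], [0.01, -0.19, 0.63], [0, -0.18, 0.63]], "rotation": [[0, 0, 0], [0, 0, 0], [0, 0, 0], [0, 0, 0], [0, 0, 0]], "grip": [5, 5, 5, 5, 5]}}

```text
time: 13.18
eef_pos: [0.4832, -0.1904, 0.1076]
tcp_rot: [0.758, 0.638, 0.089, 0.107]
contact_force: [0.4, 0.2, -1.5]
opening: 0.106
```

{"name": "send_rows", "arguments": {"translation": [[0, 0, 0], [0, 0, 0]], "rotation": [[0, 0, 0], [0, 0, 0]], "grip": [5, 5]}}

```text
time: 13.42
eef_pos: [0.4834, -0.191, 0.1088]
tcp_rot: [0.758, 0.637, 0.09, 0.107]
contact_force: [1.0, 0.2, -1.6]
opening: 0.105
```

Run:
```python
from goal import *
plan(goal(0),e[2],np.deg2rad(16),n=5)
s=ctrl.get_state();print(s['contact_force'],s['wrist_torque'])
d=snap('side','s7.png')
T=np.eye(4);T[:3,:3]=R.from_quat(s['tcp_rot']).as_matrix();T[:3,3]=s['eef_pos']
im=d['image'].copy()
# predicted board corners (tool frame: z=+.0872 bottom, x=+-.07), and easel lip/base corners
P=[T[:3,3]+T[:3,:3]@[x,0,z] for x in(-.07,.07) for z in(.0872,-.0128)]
e2=e.copy();e2[:2]=w(e,[2,2.5,0])[0][:2]
Q=w(e2,[[35,75,12],[35,-75,12],[-65,-75,12],[-65,75,12],[12,75,26],[12,-75,26]])
c=cv2.resize(im[215:325,230:360],None,fx=6,fy=6,interpolation=cv2.INTER_CUBIC)[:600]
for X,col in((P,(255,0,255)),(Q,(0,255,0))):
    for u in proj(d,np.array(X)): cv2.drawMarker(c,tuple(int(v) for v in (u-[230,215]+.5)*6),col,0,10,1)
cv2.imwrite('pics/c7.png',c)
```

```text
t 13.425 pos [ 0.4834 -0.191   0.1088] n 5 rv deg [ 0.08  0.08 -0.02] opening 0.1045813551747372
[[0.01, -0.03, 0.08], [0.0, -0.03, 0.08], [0.01, -0.02, 0.09], [0.0, -0.03, 0.08], [0.01, -0.03, 0.08]] rot [0.0, 0.0, -0.0] x 5
end [ 0.4829 -0.19    0.0958]
[ 1.04978123  0.18321459 -1.58173431] [0.05939054 0.24683282 0.04800125]
```

View pics/c7.png

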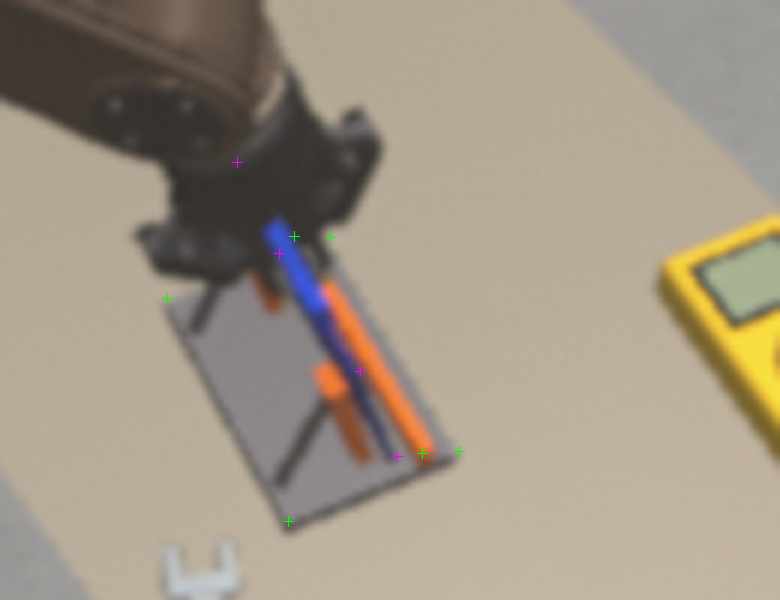

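The board's near lower corner (390,460) sits between the upright and the lip, within 1–2 px of prediction, and the trough is well lined up. I'll bias 1 mm outward and go down gently.

{"name": "send_rows", "arguments": {"translation": [[0, 0.02, 0.1], [0, -0.02, 0.1], [0, -0.02, 0.08], [0, 0, 0]], "rotation": [[0, 0, 0], [0, 0, 0], [0, 0, 0], [0, 0, 0]], "grip": [5, 5, 5, 5]}}

```text
time: 13.98
eef_pos: [0.484, -0.1911, 0.0991]
tcp_rot: [0.758, 0.637, 0.089, 0.106]
contact_force: [0.1, 0.3, -1.4]
opening: 0.113
```

{"name": "send_rows", "arguments": {"translation": [[0, -0.02, 0.06], [0, 0, 0], [0, 0, 0]], "rotation": [[0, 0, 0], [0, 0, 0], [0, 0, 0]], "grip": [5, 5, 5]}}

```text
time: 14.35
eef_pos: [0.4842, -0.1912, 0.0976]
tcp_rot: [0.758, 0.637, 0.089, 0.107]
contact_force: [-0.1, -0.1, -1.1]
opening: 0.104
```

{"name": "send_rows", "arguments": {"translation": [[0, -0.01, 0.05], [0, 0, 0], [0, 0, 0]], "rotation": [[0, 0, 0], [0, 0, 0], [0, 0, 0]], "grip": [5, 5, 5]}}

```text
time: 14.72
eef_pos: [0.4847, -0.1916, 0.0968]
tcp_rot: [0.758, 0.637, 0.09, 0.107]
contact_force: [-1.9, 0.3, 3.1]
opening: 0.108
```

{"name": "send_rows", "arguments": {"translation": [[0, -0.01, 0.04], [0, 0, 0], [0, 0, 0]], "rotation": [[0, 0, 0], [0, 0, 0], [0, 0, 0]], "grip": [5, 5, 5]}}

```text
time: 15.1
eef_pos: [0.4851, -0.1917, 0.0968]
tcp_rot: [0.758, 0.637, 0.09, 0.107]
contact_force: [-4.6, 1.8, 10.7]
opening: 0.107
```

Contact with the trough floor came at the predicted height. I'll ease off 1 mm and open gently.

{"name": "send_rows", "arguments": {"translation": [[0, 0, -0.05], [0, 0, 0], [0, 0, 0], [0, 0, 0]], "rotation": [[0, 0, 0], [0, 0, 0], [0, 0, 0], [0, 0, 0]], "grip": [5, 10, 12, 14], "squeeze": 20}}

```text
time: 15.6
eef_pos: [0.4837, -0.1911, 0.0959]
tcp_rot: [0.758, 0.637, 0.089, 0.106]
contact_force: [-0.0, 0.1, -0.4]
opening: 0.164
```

{"name": "send_rows", "arguments": {"translation": [[0, 0, 0], [0, 0, 0], [0, 0, 0], [0, 0, 0], [0, 0, 0]], "rotation": [[0, 0, 0], [0, 0, 0], [0, 0, 0], [0, 0, 0], [0, 0, 0]], "grip": [18, 24, 30, 36, 36]}}

```text
time: 16.23
eef_pos: [0.4839, -0.1912, 0.0963]
tcp_rot: [0.758, 0.637, 0.089, 0.107]
contact_force: [0.5, 0.4, -0.0]
opening: 0.426
```

Run:
```python
from goal import *
s=ctrl.get_state();print(s['eef_pos'],s['contact_force'],s['opening'])
wsnap('w8')
d=snap('side','s8.png')
a=cv2.resize(d['image'][215:305,230:340],None,fx=4,fy=4,interpolation=cv2.INTER_CUBIC)
b=cv2.imread('pics/w8.png')[150:510,210:560]
cv2.imwrite('pics/c8.png',np.hstack([a,b]))
```

```text
[ 0.48391361 -0.19119543  0.09629093] [ 0.48954098  0.39512727 -0.04863757] 0.42574454815911994
```

View pics/c8.png

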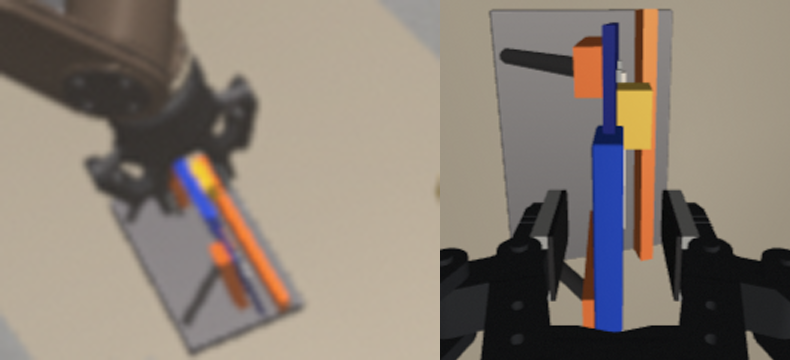

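The board stands against both uprights, centred along the base, with the relay on the lip side, and the fingers are free on both sides. I'll withdraw along the tool axis and take a last look.

{"name": "send_rows", "arguments": {"translation": [[0, 0, -0.4], [0, 0, -0.6], [0, 0, -0.8], [0, 0, -1], [0, 0, -1]], "rotation": [[0, 0, 0], [0, 0, 0], [0, 0, 0], [0, 0, 0], [0, 0, 0]], "grip": [36, 36, 36, 36, 36]}}

```text
time: 16.95
eef_pos: [0.4525, -0.1856, 0.2075]
tcp_rot: [0.758, 0.637, 0.089, 0.107]
contact_force: [-0.6, 0.3, -0.2]
opening: 0.42
```

{"name": "send_rows", "arguments": {"translation": [[0, -0.6, -1], [0, -1, -1], [0, -1, -0.5], [0, 0, 0], [0, 0, 0]], "rotation": [[0, 0, 0], [0, 0, 0], [0, 0, 0], [0, 0, 0], [0, 0, 0]], "grip": [36, 36, 36, 36, 36]}}

```text
time: 17.58
eef_pos: [0.3589, -0.1694, 0.257]
tcp_rot: [0.758, 0.637, 0.089, 0.107]
contact_force: [-0.5, -0.8, -1.0]
opening: 0.422
```

Run:
```python
from goal import *
s=ctrl.get_state();print(s['time'],s['eef_pos'],s['contact_force'])
wsnap('w9');d=snap('side','s9.png');T=camT(d)
e2=e.copy();e2[:2]=w(e,[2,2.5,0])[0][:2]
f=lambda y,t:(lambda a:[[-2-h*np.sin(a),y,12+h*np.cos(a)] for h in(0,100)])(np.deg2rad(t))
b=cv2.imread('pics/w9.png')
c=cv2.resize(d['image'][150:310,180:340],None,fx=3.6,fy=3.6,interpolation=cv2.INTER_CUBIC)
P=w(e2,f(-70,17)+f(70,17))
for u in proj(d,P): cv2.drawMarker(c,tuple(int(v) for v in (u-[180,150]+.5)*3.6),(255,0,255),0,9,1)
cv2.imwrite('pics/c9.png',np.hstack([c[:570,:400] if 0 else cv2.resize(c,(432,432)),cv2.resize(b,(366,275)) if 0 else cv2.copyMakeBorder(cv2.resize(b,(366,275)),0,157,0,0,0)]))
```

```text
17.575 [ 0.35885486 -0.16936277  0.2569622 ] [-0.45724185 -0.81730275 -0.98122383]
```

View pics/c9.png

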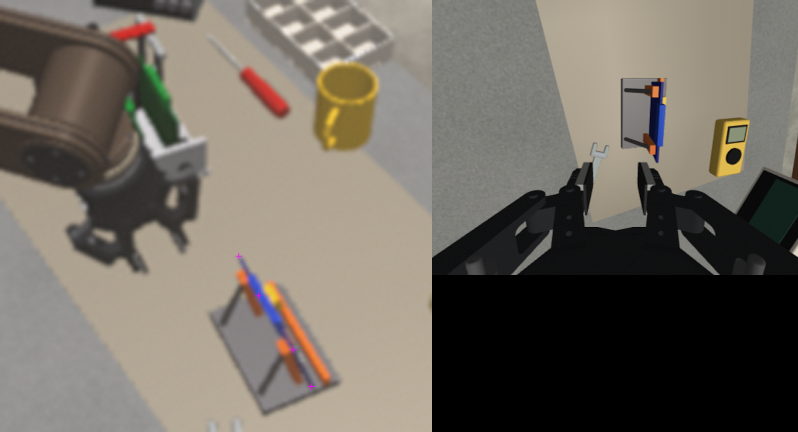

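The board's corners match the predicted seated pose at (238,257) and (311,386), and the green boards and bystanders are in place. Handing in.

```bash
python3 -c "
from h import *
print(ticket.sign_off(), ctrl.get_state()['time'])"
```

```text
the job is handed in; nothing more can be done
the job is handed in; nothing more can be done
```

The blue board is standing on the easel and the job is handed in, at about 17.6 s on the robot's clock. I slid the retaining bar to its stop, where the force rose to about 8 N. I then drew the board straight up by its rail, carried it across and tilted it 16°. I lowered it to the trough floor, eased off 1 mm and opened the fingers, so it was not dropped.

- **Board:** in the last side image its corners match a board seated in the trough, centred and leaning about 17°. It rests on both uprights with the relay on the lip side.
- **Everything else:** the gripper is well clear of the board. What shows of the green boards and bystanders in the last pictures looks unmoved. The spool, one green board and most of the rack were hidden or out of frame. The greens were last seen fully in their slots after the lift.
- **Disagreements:** the first pose fit from the fixed cameras was 2 to 4.5 mm off the wrist camera, for both the blue board and the easel. I used the wrist values, and the floor contact came within 1 mm of the height they predicted.
- **Not measured:** I did not measure the final lean angle or the board's contact force, and the sign-off gives no verdict.

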